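Pump up the terrace mister

TASK

Pump up the plant mister that stands on the okey table: with the fingertips press its spring plunger all the way down and let it come all the way up, again and again, until the metal indicator pin on its lid has popped fully out, then come away and leave it standing upright where it is. Only press the plunger: do not lift, tip or shove the mister, do not touch the pin, and leave the tea glass, ashtray, tile rack and tile tray undisturbed.

Things in the scene. Friction and masses are not known exactly. Their poses are not given: they have to be found in the camera images.
- mister: loose hand-pumped compression mister, about 1.0 kg, standing upright on the table: white plastic tank 110 mm in diameter and 150 mm tall, black screw lid 96 mm wide (rounded top at 186 mm), a black nozzle arm with a brass tip and a thumb lever on the lid reaching 112 mm out along its own +x (top at 212 mm), a D handle on the side reaching 104 mm out along -x. Origin at the centre of its underside; z up along the plunger's axis. It can slide or tip if pushed off centre.
- plunger_top (a point): centre of the flat top of the pump plunger, a black mushroom knob 48 mm in diameter (flat top 40 mm across, 22 mm thick) on a thin steel rod, on the tank's axis; 258 mm above the table when up, 224 mm when fully down. It moves with the knob.
- plunger (a joint): plunger depth in m: 0 = fully up, 0.034 = pressed fully down on its stop. A spring returns it (about 5 N at the top, 10 N at the bottom); pumping adds about 4 N, and drag a little more, so allow 12 to 18 N to reach the stop. Only a full stroke, from all the way up to all the way down, pumps; a stroke shorter than 30 mm, or one not begun within 3 mm of the top, adds little or nothing. 3 to 6 full strokes are needed, depending on the pressure left in the tank.
- pin_tip (a point): centre of the top of the indicator pin, a bare aluminium pin 10 mm in diameter with two dark ring marks, in a small grey gland 20 mm wide on the lid, 34 mm from the plunger's axis (at x = 16, y = -30.5 mm in the mister's frame). Its tip is 197 mm above the table when fully in and 221 mm when fully out.
- pin (a joint): how far the indicator pin stands out, in m: 0 = in, 0.024 = fully out. It rises a step of about 4 mm with every full stroke (2 to 6 mm with the first one), stays where it is between strokes, and stays fully out after that (further strokes then do no harm).
- tea_glass: loose waisted glass, 62 mm in diameter, 85 mm tall; origin at the centre of its underside. A bystander.
- ashtray: loose round aluminium ashtray, 108 mm in diameter, 29 mm tall; origin at the centre of its underside. A bystander.
- tile_rack: loose pale blue plastic okey rack with tiles, 360 mm long (its y) by 86 mm by about 65 mm tall; origin at the centre of its underside. A bystander.
- tile_tray: loose dark wooden tray with tiles, 140 mm by 200 mm by 32 mm tall; origin at the centre of its underside. A bystander.
There are look-alikes about, which are no part of the job. Leave any orange look-alike of the mister alone.

How it is judged:
On the way, in this order (a step that is already met when the one before it is completed fails the run):
1. the plunger is pressed all the way down (value of joint plunger above 0.03 m), for 0.02 s.
2. the plunger is let all the way up again (value of joint plunger below 0.004 m), for 0.02 s.
3. repeated strokes have brought the indicator pin fully out (value of joint pin above 0.022 m), for 0.1 s.
At the end, for the whole second after the job is handed in: the indicator pin stands at least 22 mm out (24 is full), the plunger is back up within 3 mm, the mister stands upright and still on the table within 40 mm of where it was, and the tea glass, ashtray, tile rack and tile tray are within 30 mm of where they were (value of joint pin above 0.022 m and value of joint plunger below 0.003 m and angle between mister's own z axis and vertical below 0.05 rad and height (world z) of mister between -0.005 and 0.005 m and distance of mister from where it was at the start of the episode below 0.04 m and linear speed of mister below 0.02 m/s and distance of each of tea_glass, ashtray, tile_rack, tile_tray from where it was at the start of the episode below 0.03 m); the robot touches nothing.
It fails at once if the mister is lifted off the table (height (world z) of mister above 0.012 m).
It fails at once if the mister is tipped (angle between mister's own z axis and vertical above 0.25 rad).
It fails at once if the mister is shoved from its place (distance of mister from where it was at the start of the episode above 0.05 m).
It fails at once if the indicator pin is touched (contact force between the fingers and pin above 1 N).
It fails at once if a bystander is knocked or moved (distance of any of tea_glass, ashtray, tile_rack, tile_tray from where it was at the start of the episode above 0.03 m or angle between tea_glass's own z axis and vertical above 0.3 rad).
It also fails if it takes over 48 s, if anything falls off the work surface, if the arm or the gripper's body presses on something with over 40 N, if the wrist force passes 120 N, or if a joint passes its speed limit or range.

ROBOT

A 6-joint arm with a two-finger parallel gripper is mounted at the origin on the work surface. World frame = base frame: x ahead of the robot, y to its left, z up, the work surface at z = 0. Lengths are in m, angles in rad, forces in N, time in s.
With the tool pointing down it reaches from about 0.35 to 0.875 m from the base axis. Payload 4.2 kg.
Tool frame: the origin (TCP) lies at the very end of the fingers, on their centre line; the grasp point (between the pads) lies 19 mm behind it; z points along the fingers, y is the direction in which the jaws open and shut (so a half turn about z gives the same grasp; the last joint's range is limited). The gripper opens to 87 mm and grips with 3 to 60 N. Pads are 19 mm wide; open, the fingers measure 117 mm over their backs; the gripper's body (75 mm by 190 mm) begins 51 mm behind the grasp point.
Start: joints at [1.483, 0.385, 0.008, 0, -1.194, -0.259], TCP at [0.212, 0.588, 0.223] pointing down, gripper open.
Joint ranges: [-3.14, 3.14], [-1.21, 2.06], [-1.07, 1.41], [-3.16, 2.05], [-2.99, -0.16], [-3.1, 3.1]. Speed limits (rad/s): [2.79, 2.79, 3.14, 3.14, 3.14, 3.14].

INTERFACE

Orientations are given as a unit quaternion [w, x, y, z].
In Python, from plant import manip, effector, cams, job_done gives the robot as it stands. The module is installed in compiled form; this text tells all that it offers. Calls block until the motion is done:
- manip.reach(position, orientation): joint-space move of the TCP to a pose.
- manip.move_linear(position, ori=None, feed=0.15): straight line of the TCP; ori=None keeps the orientation; feed is the mean speed in m/s.
- manip.set_joints(angles): joint-space move.
- effector.command_gripper(opening, squeeze=None): finger opening in m; squeeze is the grip in N (None keeps the last); returns when the fingers have stopped.
- manip.wait(seconds).
- manip.inverse_kinematics(position, orientation): joint angles nearest the present ones, or None.
- manip.sense(): the state.
- cams.camera(name): name is "scene" or "top" or "wrist"; returns (picture, depth): 480x640x3 uint8, red, green, blue; 480x640 float32, m along the optical axis (not along the pixel's ray), 0 where there is no reading.
- cams.camera_model(name): a dict with "intrinsics" (3x3 intrinsics, pixels), "R" (3x3) and "t" (3): a world point X has camera coordinates R X + t. Camera axes: x right, y down, z forward; pixel columns grow to the right and rows downward; lengths in m; the calibration is good to about 2 mm. A picture is of the moment at which its call begins: read the wrist's pose just before it. camera_model takes no time and is no camera call; for the wrist camera it gives the pose at the moment of the call.
A pose or a line that the arm cannot do raises manip.MotionError and nothing moves.
- job_done(): hands the job in, once; it reports no verdict.
The state is a dict: "clock": time; "joint_pos": joint angles; "qd": joint speeds; "effort": joint torques, N m; "ee_pos": TCP position; "tcp_rot": TCP orientation; "wrist_force": force on the tool from outside, world axes, zero at the start; "ft_torque": the same for the moment, N m; "width": finger opening in m.
Only numpy, scipy, OpenCV 4.12 (cv2) and the standard library are available. Lean on these libraries where they do the work, as an engineer would, in place of code of your own. Each camera call takes 0.05 s, during which the arm holds its last target. There are 200 camera calls.

## Working session

There is one attempt and no reset: what is moved stays moved. The work goes in short steps, each a Python script; the robot and the scene stay as the last script left them, time stands still between calls to the robot, and variables do not carry over. Pictures are saved under pics/ and viewed, about 8 in all and at most 12, crops included, and the job is handed in when it is done.

```bash
mkdir -p pics; cat > h.py <<'E'
import numpy as np, cv2
from plant import manip, effector, cams, job_done
def snap(n,f):
    p,d=cams.camera(n); cv2.imwrite('pics/'+f+'.png',p[:,:,::-1]); np.save('pics/'+f+'.npy',d); return p,d
def world(n,u,v,z,m=None):
    m=m or cams.camera_model(n); K,R,t=m['intrinsics'],np.array(m['R']),np.array(m['t'])
    return R.T@(np.linalg.inv(K)@[u,v,1]*z-t)
def proj(n,X):
    m=cams.camera_model(n); c=np.array(m['R'])@X+m['t']; c=np.array(m['intrinsics'])@c; return c[:2]/c[2]
E
python3 - <<'E'
from h import *
s=manip.sense();print(s['clock'],s['ee_pos'],s['tcp_rot'],s['wrist_force'])
snap('scene','s1');snap('top','t1')
for n in('scene','top'):
    m=cams.camera_model(n);print(n,-np.array(m['R']).T@m['t'],np.array(m['R'])[2])
E
```

```text
0.0 [0.21219835 0.58722438 0.22145876] [ 1.09096222e-03  9.84986410e-01 -1.72628385e-01 -1.50032589e-04] [ 0.55950799  0.12565014 -0.12161931]
scene [ 1.04809535 -0.14057358  0.77855643] [-0.66213392  0.20527514 -0.7207224 ]
top [0.40437818 0.03831435 1.06691123] [ 0.13350353 -0.01178575 -0.99097826]
```

View pics/s1.png

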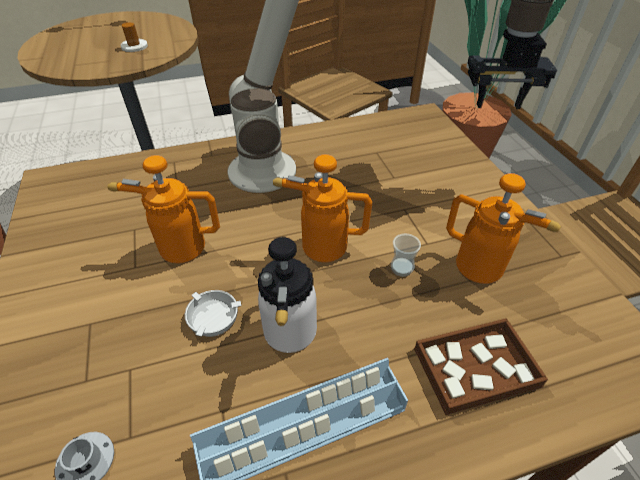

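View pics/t1.png

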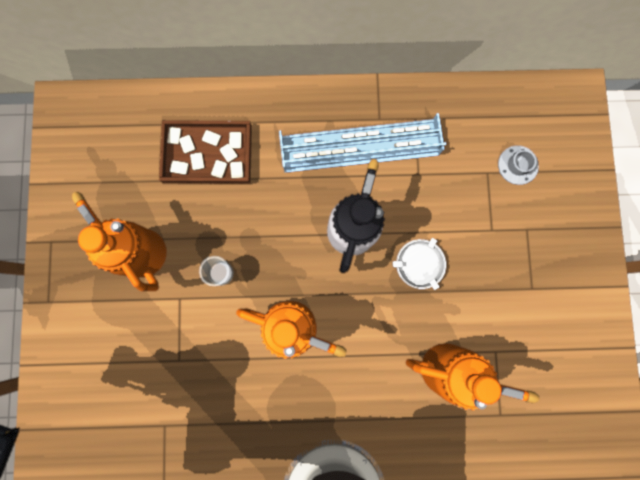

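The scene view shows four misters. Three are orange, at (178,215), (326,210) and (487,235). The only one with a white tank and black lid is at (287,300), with its knob at (283,248). In the top view its knob is at about (363,208), the nozzle arm points up the image, and the pin should be to the right at about (380,212). It fits the description, so I'll confirm it in one enlarged crop.

```bash
python3 - <<'E'
from h import *
a=cv2.imread('pics/s1.png')[225:355,240:340]; b=cv2.imread('pics/t1.png')[150:280,310:410]
cv2.imwrite('pics/c1.png',np.hstack([cv2.resize(x,(400,520),interpolation=cv2.INTER_CUBIC) for x in(a,b)]))
for n,f,u,v in(('scene','s1',283,246),('top','t1',363,208),('top','t1',366,180),('top','t1',372,165)):
    d=np.load(f'pics/{f}.npy');print(n,u,v,world(n,u,v,float(d[v,u])).round(4))
# knob top pixels by height
for n,f in(('scene','s1'),('top','t1')):
    d=np.load(f'pics/{f}.npy');P=[(u,v,*world(n,u,v,float(d[v,u]))) for v in range(180,270) for u in range(260,400) if d[v,u]>0]
    P=np.array(P);P=P[(abs(P[:,4]-.258)<.004)&(P[:,2]>.5)];print(n,len(P),P.mean(0).round(4),P.min(0).round(3),P.max(0).round(3))
E
```

```text
scene 283 246 [ 0.5607 -0.0555  0.2589]
top 363 208 [ 0.5604 -0.057   0.2565]
top 366 180 [ 0.6223 -0.0705  0.2073]
top 372 165 [ 0.6515 -0.0833  0.204 ]Traceback (most recent call last):
  File "<stdin>", line 8, in <module>
  File "h.py", line 6, in world
    m=m or cams.camera_model(n); K,R,t=m['intrinsics'],np.array(m['R']),np.array(m['t'])
           ~~~~~~~~~~~~~~~~~^^^
ValueError: time passes only in moves, steps and waits
```

View pics/c1.png

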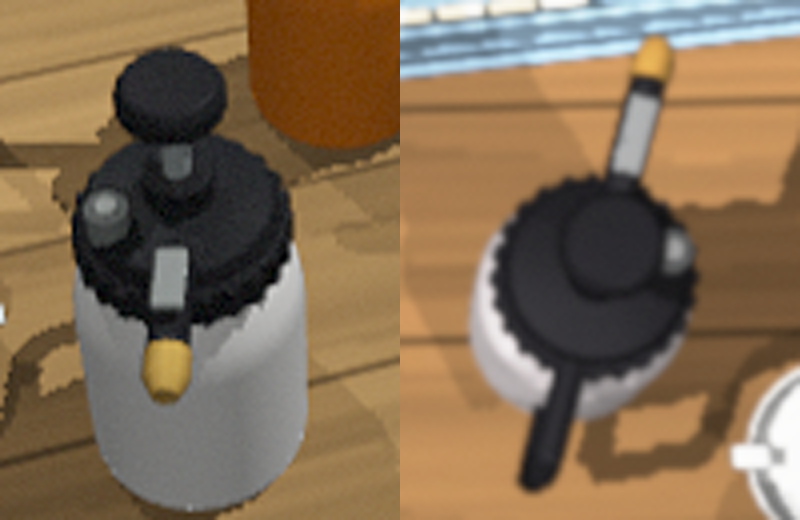

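The crop confirms it: white tank, black lid, brass tip and grey pin gland, with the pin fully in. Both views put the knob top at (0.560, -0.056, 0.258). The yaw is about -0.28, so the pin lies towards -y of the knob. I'll keep the jaw axis perpendicular to the pin direction and press with the fingers closed.

```bash
python3 - <<'E'
from h import *
effector.command_gripper(0.0,20)
p=manip.sense()['ee_pos']; manip.move_linear([p[0],p[1],.40],feed=.25)
best=None
for a in(.885,-.686):
    q=[0,np.cos(a),np.sin(a),0]; j=manip.inverse_kinematics([.560,-.056,.40],q); print(a,j)
    if j is not None and(best is None or abs(j[5])<abs(best[1][5])): best=(q,j)
q=best[0]; np.save('q.npy',q)
manip.reach([.560,-.056,.40],q)
m=cams.camera_model('wrist');p,d=snap('wrist','w1');K,R,t=map(np.array,(m['intrinsics'],m['R'],m['t']))
v,u=np.mgrid[:480,:640];X=(np.stack([u,v,np.ones_like(u)],-1)@np.linalg.inv(K).T*d[...,None]-t)@R
for z in (.258,):
    k=(d>0)&(abs(X[...,2]-z)<.004)&(np.hypot(X[...,0]-.56,X[...,1]+.056)<.04);print(k.sum(),np.median(X[k],0),X[k].min(0),X[k].max(0),u[k].mean(),v[k].mean())
s=manip.sense();print(s['clock'],s['ee_pos'],s['width'],s['wrist_force'])
E
```

```text
0.885 None
-0.686 [ 0.18823311  0.21022106  0.19456936  0.         -1.55514463  0.01056322]
2226 [ 0.55673358 -0.0575816   0.2589765 ] [ 0.53348441 -0.07903404  0.2540084 ] [ 0.57988593 -0.03341895  0.26182577] 322.24213836477986 226.45372866127582
5.125 [ 0.56014797 -0.05524511  0.39991224] 3.716923657689071e-05 [ 0.15944101 -0.17981503 -0.03500105]
```

View pics/w1.png

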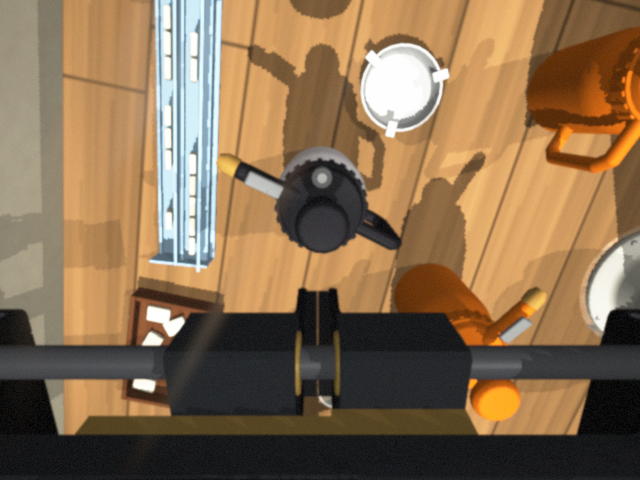

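The wrist view shows the knob at (321,228), directly below the tool, with the gland and pin at (322,178). It puts the knob centre at (0.557, -0.056), so I'll use (0.558, -0.056). I'll do the first stroke in force-guarded steps.

```bash
cat >> h.py <<'E'
XY=[.558,-.0563]
def F(): return manip.sense()['wrist_force']
def go(z,feed=.05): manip.move_linear([*XY,z],feed=feed)
E
python3 - <<'E'
from h import *
go(.40);go(.268,.12)
f0=F();z=.268
log=[]
while z>.2225:
    z-=.003 if z>.230 else .001; go(z,.05); f=F()-f0; log.append((round(z,4),manip.sense()['ee_pos'][2].round(4),f.round(1).tolist()))
    if f[2]>24: break
for l in log:print(l)
print(manip.sense()['ft_torque'].round(2))
snap('scene','s2')
go(.268); print((F()-f0).round(2),manip.sense()['clock'])
snap('scene','s3')
a,b=[cv2.imread(f'pics/{n}.png')[190:320,230:340] for n in('s2','s3')]
cv2.imwrite('pics/c2.png',np.hstack([cv2.resize(x,(400,473),interpolation=cv2.INTER_CUBIC) for x in(a,b)]))
E
```

```text
(0.265, np.float64(0.2651), [-0.8, -0.1, 0.6])
(0.262, np.float64(0.2617), [0.3, 0.1, 0.2])
(0.259, np.float64(0.2588), [-0.5, 0.2, -0.4])
(0.256, np.float64(0.2569), [-1.1, 0.7, 5.6])
(0.253, np.float64(0.2538), [-1.6, 0.6, 5.9])
(0.25, np.float64(0.2508), [-1.9, 0.2, 6.6])
(0.247, np.float64(0.2479), [-2.0, 0.0, 6.4])
(0.244, np.float64(0.245), [-1.0, 0.2, 6.5])
(0.241, np.float64(0.2425), [-2.4, -0.6, 7.6])
(0.238, np.float64(0.24), [-3.1, 1.1, 9.9])
(0.235, np.float64(0.2372), [-3.2, 0.9, 10.5])
(0.232, np.float64(0.2343), [-2.8, 1.0, 10.9])
(0.229, np.float64(0.2315), [-3.2, 1.5, 10.9])
(0.228, np.float64(0.2307), [-3.6, 1.1, 12.7])
(0.227, np.float64(0.2298), [-4.3, 1.1, 12.0])
(0.226, np.float64(0.2289), [-4.8, 0.4, 12.6])
(0.225, np.float64(0.2279), [-3.7, 1.3, 12.9])
(0.224, np.float64(0.2269), [-3.6, 0.5, 13.3])
(0.223, np.float64(0.226), [-4.4, 0.8, 13.8])
(0.222, np.float64(0.225), [-3.6, 1.3, 13.3])
[0.54 1.06 0.03]
[-0.15 -0.23 -0.24] 12.7417
```

View pics/c2.png

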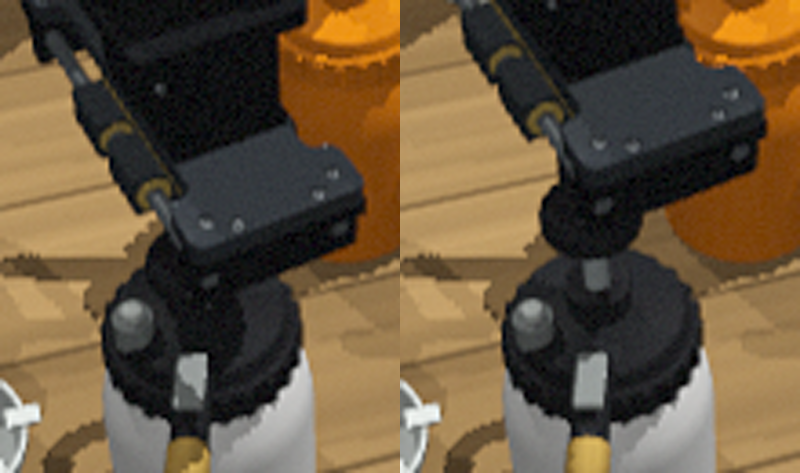

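The arm gives about 3 mm at 13 N. The first stroke reached 225 mm (33 mm deep), the plunger sprang fully back, and the pin has started out. The mister hasn't moved. Now I'll do further strokes, commanding lower until the stop force shows.

```bash
python3 - <<'E'
from h import *
f0=F();ims=[]
for i in range(4):
    z=.221; go(z,.06)
    while (F()-f0)[2]<19 and z>.216: z-=.001; go(z,.03)
    s=manip.sense(); print(i,z,s['ee_pos'].round(4),(s['wrist_force']-f0).round(1),end=' ')
    go(.268,.07); manip.wait(.2); snap('scene',f'st{i}'); print((F()-f0).round(1),manip.sense()['clock'])
    ims.append(cv2.resize(cv2.imread(f'pics/st{i}.png')[245:310,245:320],(375,290),interpolation=cv2.INTER_CUBIC))
cv2.imwrite('pics/c3.png',np.vstack([np.hstack(ims[:2]),np.hstack(ims[2:])]))
E
```

```text
0 0.219 [ 0.5598 -0.0567  0.2245] [-5.   2.4 20.1] [-0.2  0.6 -1.5] 15.325
1 0.219 [ 0.5598 -0.0567  0.2245] [-5.2  1.9 19.7] [ 0.   0.6 -1.3] 17.8583
2 0.219 [ 0.5598 -0.0567  0.2245] [-4.9  1.9 19.1] [-0.1 -0.9 -0.3] 20.3917
3 0.219 [ 0.5598 -0.0568  0.2245] [-4.3  2.  20. ] [0.8 0.5 0.2] 22.925
```

View pics/c3.png

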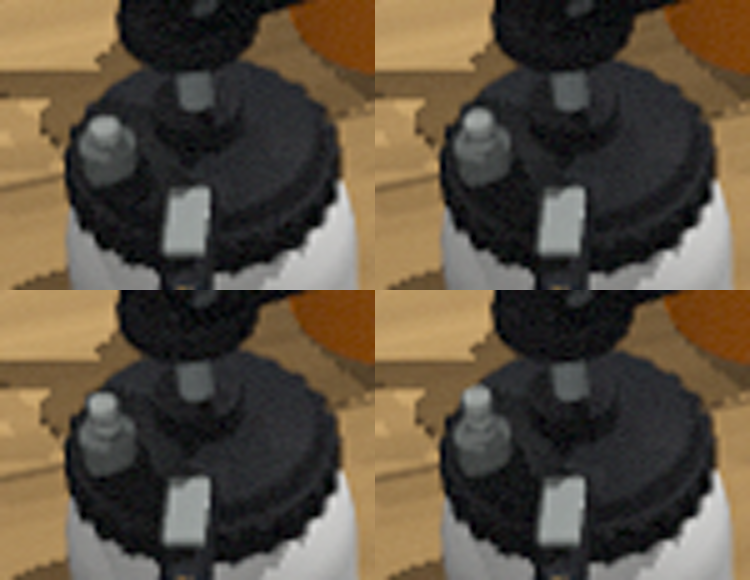

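The four frames show the pin tip rising with each stroke, from about row 125 to 100 within its frame, so every stroke counts. Extra strokes do no harm and at most 6 are needed. I'll do two more, retreat, and measure the pin.

```bash
python3 - <<'E'
from h import *
f0=F()
for i in range(2):
    go(.219,.06); s=manip.sense(); print(i,s['ee_pos'].round(4),(s['wrist_force']-f0).round(1))
    go(.268,.07)
    manip.wait(.1); snap('scene',f'su{i}')
go(.40,.15)
snap('scene','s9');m=cams.camera_model('wrist');p,d=snap('wrist','w9');K,R,t=map(np.array,(m['intrinsics'],m['R'],m['t']))
v,u=np.mgrid[:480,:640];X=(np.stack([u,v,np.ones_like(u)],-1)@np.linalg.inv(K).T*d[...,None]-t)@R
k=(d>0)&(abs(X[...,2]-.258)<.004)&(np.hypot(X[...,0]-.56,X[...,1]+.056)<.04);print('knob',X[k].min(0),X[k].max(0),np.median(X[k],0))
c=np.array([.5567+.0067,-.0562-.0333]);k=(d>0)&(np.hypot(X[...,0]-c[0],X[...,1]-c[1])<.009);print('pin',np.sort(X[k][:,2])[-25:].round(4))
for z in(.197,.217,.221):print(z,proj('scene',np.array([*c,z])).round(1))
print(manip.sense()['clock'])
ims=[cv2.resize(cv2.imread(f'pics/{n}.png')[245:310,245:320],(375,290),interpolation=cv2.INTER_CUBIC) for n in('st3','su0','su1','s9')]
cv2.imwrite('pics/c4.png',np.vstack([np.hstack(ims[:2]),np.hstack(ims[2:])]))
E
```

```text
0 [ 0.5598 -0.0567  0.2245] [-6.6  1.3 20.4]
1 [ 0.5598 -0.0567  0.2245] [-5.6  1.6 19.4]
knob [ 0.53361783 -0.07922561  0.25401036] [ 0.57926402 -0.03331755  0.26181529] [ 0.55684022 -0.05756817  0.25898707]
pin [0.5113 0.5113 0.5113 0.5114 0.5115 0.5115 0.5116 0.5117 0.5117 0.5118
 0.5119 0.5119 0.512  0.512  0.5121 0.5122 0.5122 0.5123 0.5123 0.5124
 0.5125 0.5126 0.5127 0.5127 0.5127]
0.197 [266.5 276. ]
0.217 [265.4 268.4]
0.221 [265.2 266.9]
27.9917
```

View pics/c4.png

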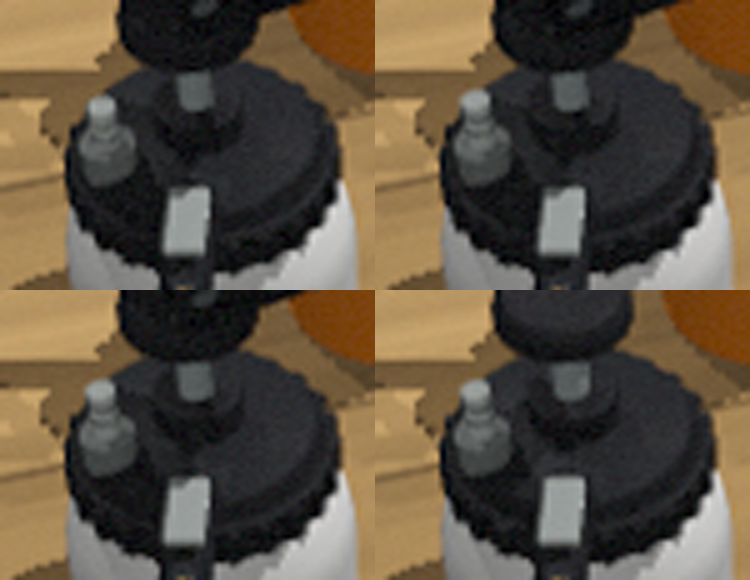

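After strokes 6 and 7 the pin tip is in the same place (frame row 90, after 97 at stroke 5), so it has saturated. Its tip face is at image row ≈266.5, and the prediction for 221 mm is 266.9. One numeric depth check before handing in.

```bash
python3 - <<'E'
from h import *
m=cams.camera_model('scene')
for f in('s1','s3','st0','st1','st2','st3','su0','su1','s9'):
    d=np.load(f'pics/{f}.npy')
    P=np.array([world('scene',u,v,float(d[v,u]),m) for v in range(260,284) for u in range(260,272)])
    k=np.hypot(P[:,0]-.5634,P[:,1]+.0895)<.010; print(f,np.sort(P[k][:,2])[-5:].round(4))
m=cams.camera_model('wrist');d=np.load('pics/w9.npy')
P=np.array([world('wrist',u,v,float(d[v,u]),m) for v in range(150,215) for u in range(300,345) if d[v,u]>0])
k=np.hypot(P[:,0]-.5634,P[:,1]+.0895)<.010;print('wrist',np.sort(P[k][:,2])[-8:].round(4))
a,b=cams.camera('top');o=cv2.imread('pics/t1.png')[:,:,::-1]
for n,(x,y,w,h) in dict(rack=(275,110,175,65),tray=(155,115,100,72),glass=(195,250,42,40),ash=(393,237,55,53),mister=(325,155,60,115)).items():
    r=cv2.matchTemplate(np.ascontiguousarray(a),np.ascontiguousarray(o[y:y+h,x:x+w]),cv2.TM_CCOEFF_NORMED);_,s,_,l=cv2.minMaxLoc(r);print(n,round(s,2),l[0]-x,l[1]-y)
E
```

```text
s1 [0.1984 0.1985 0.1987 0.1994 0.1995]
s3 [0.2015 0.2016 0.2019 0.2023 0.2026]
st0 [0.2059 0.206  0.206  0.2064 0.207 ]
st1 [0.2099 0.21   0.2102 0.2109 0.2111]
st2 [0.2136 0.2137 0.2137 0.2137 0.2147]
st3 [0.2176 0.2176 0.2177 0.2181 0.2191]
su0 [0.2215 0.2216 0.2218 0.2218 0.222 ]
su1 [0.2217 0.2218 0.2218 0.222  0.2221]
s9 [0.2213 0.2214 0.2214 0.2216 0.2231]
wrist [0.2232 0.2233 0.2235 0.2235 0.2239 0.2241 0.2242 0.2247]
rack 0.39 -157 -31
tray 0.3 197 111
glass 0.56 -10 -129
ash 0.92 0 0
mister 0.68 0 0
```

The pin is fully out: the tip rose from about 198 to 221.5 mm and didn't change on the last stroke. In the top view the arm hides some of the bystanders, so I'll check them in the scene view and then hand in.

```bash
python3 - <<'E'
from h import *
a,o=cv2.imread('pics/s9.png'),cv2.imread('pics/s1.png');ok=True
for n,(x,y,w,h) in dict(rack=(185,355,230,122),tray=(410,318,140,98),glass=(385,230,40,50),ash=(180,285,65,55),tank=(255,285,65,68)).items():
    r=cv2.matchTemplate(a,o[y:y+h,x:x+w],cv2.TM_CCOEFF_NORMED);_,s,_,l=cv2.minMaxLoc(r);print(n,round(s,2),l[0]-x,l[1]-y);ok&=abs(l[0]-x)<4 and abs(l[1]-y)<4
if ok: print('done',manip.sense()['clock'],F()); job_done()
E
```

```text
rack 1.0 0 0
tray 0.99 0 0
glass 0.98 0 0
ash 1.0 0 0
tank 1.0 0 0
done 28.0417 [-0.442332   -0.59104061 -0.10478957]
the job is handed in; nothing more can be done
```

I pumped the white-tank mister with seven strokes of the closed fingertips on the plunger, then retreated to 0.40 m and handed the job in at about 28 s. The indicator pin is fully out.

**Strokes:** The first stroke reached about 33 mm. The other six reached the stop at about 20 N, with the fingertips at 224.5 mm. I let the plunger all the way up after each one.

**Pin:** Scene-camera depth shows the tip rising from about 198 mm to 221.5 mm, with no change on the last stroke. The wrist camera read about 223.5 mm, roughly 2 mm higher, which is within the calibration error.

**Plunger:** The knob is back at 258–259 mm, which is fully up.

**Mister and bystanders:** Matching the scene view before and after shows zero pixel shift for the mister's tank, tea glass, ashtray, tile rack and tile tray.

**Check that failed:** The same matching in the top view gave no valid match for the rack, tray and glass. I took this to be the arm blocking the view and relied on the scene view for those three.

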